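Weigh the handled tin on the sprung hook

TASK

Weigh the tin that has the carrying bail on the sprung hook of the weighing stand. First swing the stand's arrest lever all the way round to its free stop, then hang the tin by its bail in the dip of the hook, letting the hook take the weight slowly and gently so that it neither drops nor springs back when you let go, and leave the tin hanging freely and still. Keep the tin upright and leave the other things on the bench alone.

Things in the scene. Friction and masses are not known exactly. Their poses are not given: they have to be found in the camera images.
- stand: Fixed weighing stand: steel base plate 160 x 210 x 15 mm with a round post 24 mm thick and 320 mm high. Origin on the bench under the post's axis, z up. A sprung sleeve (44 mm across) on the post carries the hook arm, a round bar 10 mm thick that points along the stand's own -x, at y = 0; the arm has a V-shaped dip near its end and an upturned tip. A thin upright scale plate, 36 mm wide, stands beside the post at y = -42 mm, up to 275 mm high.
- hook_seat (a point): Where the axis of the tin's bail lies when it is seated in the hook's V-shaped dip: 106 mm along the stand's -x from the post axis, 245 mm above the bench with no load. It moves down with the hook. Only upward is open: the arm's humps on either side rise above the bottom of the dip by 12 mm (post side) and 28 mm (tip side). Axes as the stand's.
- hook_tip (a point): Centre of the round (10 mm) free end of the hook, 31 mm farther from the post than hook_seat; the highest point of the bar is 5 mm above this point and the lowest point of the arm about 35 mm below it.
- hook (a joint): How far the hook has dipped, m: 0 unloaded (top stop), 0.085 at its bottom stop. Spring about 110 N/m with 0.5 N preload and little damping: it bounces for seconds if loaded or released suddenly. While the arrest is on, a pawl under the arm holds it at 0.
- arrest (a joint): Arrest handle, turning about an upright axis, rad: 0 = arrested (lever along the stand's +y, pawl under the hook arm), 1.57 = free stop (lever along the stand's +x, pawl pointing along -x, clear of the arm). Grows clockwise seen from above. It starts near 0, stays where it is left and needs about 2 N at the lever.
- arrest_axis (a point): On the arrest handle's upright axis, at the lever's mid-height, 100 mm above the bench (stand frame x = -55, y = 90 mm). A 14 mm shaft runs up it to the pawl (10 mm high, its middle 218 mm above the bench, reaching 100 mm from the axis opposite to the lever).
- lever_push (a point): On the middle of the lever's cross-section, 70 mm from the arrest axis, 100 mm above the bench; it moves with the lever. The lever is a bar 14 x 14 mm and 100 mm long, with a black 22 mm round grip, 30 mm high, at its end (100 mm from the axis). Its own y axis points along the lever, away from the shaft.
- tin_lug (a point): Centre of the steel lifting lug on top of the tin's bail: 14 mm (tin's x) x 24 mm (tin's y), 44 mm high, 166 mm above the tin's underside. The tin is a lidded metal can 79 mm across and 75 mm high; z up. It may weigh 0.35 to 0.9 kg.
- tin_bail (a point): Middle of the bail's level top bar (8 mm thick round bar along the tin's y, 84 mm between the axes of its upright legs), 140 mm above the tin's underside and 26 mm below tin_lug. Clear space from the lid up to this bar: 61 mm. Axes as the tin's.
- plain_tin: Bystander: the same lidded can, 79 mm across and 75 mm high, without bail or lug. Origin at the centre of its underside.
- wrench: Bystander: steel wrench 170 mm long lying on the bench. Origin under its middle.
- offcut: Bystander: wooden block 120 x 60 x 40 mm beyond the stand. Origin at the centre of its underside.
Things that resemble listed ones, but are neither listed nor needed, are in the scene too. Of the things that look like the part that bears tin_lug, take the one that is farthest to the robot's left at the start.

How it is judged:
On the way, in this order (a step that is already met when the one before it is completed fails the run):
1. the arrest lever is swung to its free stop with nothing on the hook (value of joint arrest above 1.4 rad and value of joint hook below 0.008 m), for 0.2 s.
2. the tin's bail lies in the dip of the hook and the hook has dipped under it (distance between tin_bail and hook_seat below 0.01 m and value of joint hook above 0.012 m), for 0.2 s.
At the end, for the whole second after the job is handed in: The arrest lever is at its free stop (beyond 1.4 rad), the tin hangs with its bail within 10 mm of the hook's seat, upright within 0.15 rad, the hook dipped by more than 12 mm and at rest (slower than 0.02 m/s) (all of step 2 and value of joint arrest above 1.4 rad and velocity of joint hook between -0.02 and 0.02 m/s and angle between tin_bail's own z axis and vertical below 0.15 rad); the robot touches nothing.
It fails at once if the hook drops or springs back fast (over 0.12 m/s) (velocity of joint hook above 0.12 m/s or velocity of joint hook below -0.12 m/s).
It fails at once if the tin is tipped by more than 0.6 rad (angle between tin_bail's own z axis and vertical above 0.6 rad).
It fails at once if a bystander is moved by more than 25 mm (distance of any of plain_tin, wrench, offcut from where it was at the start of the episode above 0.025 m).
It also fails if it takes over 72 s, if anything falls off the work surface, if the arm or the gripper's body presses on something with over 40 N, if the wrist force passes 120 N, or if a joint passes its speed limit or range.

ROBOT

A 7-joint arm with a two-finger parallel gripper is mounted at the origin on the work surface. World frame = base frame: x ahead of the robot, y to its left, z up, the work surface at z = 0. Lengths are in m, angles in rad, forces in N, time in s.
With the tool pointing down it reaches from about 0.4 to 0.85 m from the base axis. Payload 10.4 kg.
Tool frame: the origin (TCP) lies at the very end of the fingers, on their centre line; the grasp point (between the pads) lies 19 mm behind it; z points along the fingers, y is the line along which they close (so a half turn about z gives the same grasp; the last joint's range is limited). The gripper opens to 87 mm and grips with 3 to 60 N. Pads are 19 mm wide; open, the fingers measure 117 mm over their backs; the gripper's body (75 mm by 190 mm) begins 51 mm behind the grasp point.
Start: joints at [-1.277, 0.332, -0.065, 1.46, 0.022, 1.35, -0.088], TCP at [0.195, 0.594, 0.223] pointing down, gripper open.
Joint ranges: [-2.6, 2.6], [-0.5, 2.12], [-1.47, 1.34], [0.16, 2.42], [-1.27, 4.41], [0.06, 2.06], [-2.6, 2.6]. Speed limits (rad/s): [2.22, 2.22, 2.79, 2.79, 3.14, 3.14, 3.14].

INTERFACE

Orientations are given as [roll, pitch, yaw] about the fixed x, y, z axes, in that order (R = Rz(yaw) Ry(pitch) Rx(roll)).
In Python, from workcell import manip, imaging gives the robot as it stands.
- The arm moves only by the tool send_rows, never from a script. Its argument "targets" is a list of rows, each an object of numbers: "gripper": the closure in counts, from 0 (fully open) to 255 (shut); "dx", "dy", "dz": the shift along the tool's x, y, z in m; "roll": the turn about the tool's z in rad. In form: [{"gripper": .., "dx": .., "dy": .., "dz": .., "roll": ..}, ...]. A call has exactly 8 rows; each row shifts and turns the commanded pose from where the row before left it, along the tool's axes as they then stand; what a row does not reach is not made up. A row lasts 1/12 s, in which the tool goes at most 41.7 mm and 7.16 degrees, less where a joint would pass 70% of its speed; a pose out of reach is approached as far as the arm can. A call is refused whole if a number of a shift passes 0.0417 or a number of a turn 0.125, either way. A call with a gripper value outside its range is refused whole. The fingers move at their own pace and stop on an object; "newtons" is the grip in N (left out, the last holds). Time passes only in rows, so rows that do not move let the fingers close, or fill a call up. It gives the time, the measured TCP pose, the force, the opening and the grip force at its end, in the units of the state.
- manip.get_state(): the state, without advancing time (a new reading comes with each control period).
- imaging.snapshot(name): name is "side" or "top"; returns (picture, depth): 420x560x3 uint8, blue, green, red; 420x560 float32, m along the optical axis (not along the pixel's ray), 0 where there is no reading.
- imaging.calibration(name): a dict with "K" (3x3 intrinsics, pixels), "R" (3x3) and "t" (3): a world point X has camera coordinates R X + t. Camera axes: x right, y down, z forward; pixel columns grow to the right and rows downward; lengths in m; the calibration is good to about 2 mm. A picture is of the moment at which its call begins. calibration takes no time and is no camera call.
- manip.hand_in(): hands the job in; it is judged then, once.
Trained networks look in the newest picture that a camera, given by its name, has taken for a name from the list of things; names that differ only in an ending like _2 or _b are one class to them, and where a whole thing is asked for, a point or a joint stands for the part that bears it (a point fixed in the world has none). Each returns a list of dicts, best first, with "conf" (0 to 1); they miss things now and then, are a little off and sometimes report something else, mostly with a low value. They report only what shows in the picture. A call takes as long as a camera call. They do not tell look-alikes from the thing itself.
- imaging.trace(camera, name): "mask" (420x560 bool, what is visible of it) and "at" ([column, row] as shares, 0 to 1, of the picture: columns of its width, rows of its height, amid what is visible of it).
- imaging.tip_of(camera, name): "at" ([column, row] as shares, 0 to 1, of the picture: columns of its width, rows of its height: a listed point, or the origin of a listed thing).
The state is a dict: "time": time; "joint_pos": joint angles; "dq": joint speeds; "joint_efforts": joint torques, N m; "eef_pos": TCP position; "ee_rot": TCP orientation; "wrist_force": force on the tool from outside, world axes, zero at the start; "wrist_torque": the same for the moment, N m; "width": finger opening in m; "grip_force": force on a finger pad.
Only numpy, scipy, OpenCV 4.12 (cv2) and the standard library are available. Lean on these libraries where they do the work, as an engineer would, in place of code of your own. Each camera call takes 0.05 s, during which the arm holds its last target. There are 200 camera calls.

## Working session

There is one attempt and no reset: what is moved stays moved. The work goes in short steps, Python scripts to look and compute and a tool call to move; the robot and the scene stay as the last step left them, time stands still between calls to the robot, and variables do not carry over. Pictures are saved under pics/ and viewed, at most 10 in all, crops included, and the job is handed in when it is done.

Besides the shell and the picture viewer there is one more tool, called after "Call:" as name(argument=value, ...), one argument or row to a line, values as JSON. send_rows: Moves the arm, as the interface text tells. Its arguments: {"type":"object","properties":{"targets":{"type":"array"},"newtons":{"type":"number"}},"required":["targets"]}

```bash
ls; mkdir -p pics
cat > h.py <<'E'
import numpy as np, cv2
from workcell import manip, imaging
def px(cam,depth,u,v,r=2):
    p=depth[max(0,int(v)-r):int(v)+r+1,max(0,int(u)-r):int(u)+r+1]; p=p[p>0]
    return np.median(p) if p.size else 0
def world(cam,u,v,d):
    c=imaging.calibration(cam);K,R,t=map(np.array,(c["K"],c["R"],c["t"]))
    return R.T@(np.linalg.inv(K)@np.array([u,v,1.])*d-t.ravel())
def ray(cam,u,v):
    c=imaging.calibration(cam);K,R,t=map(np.array,(c["K"],c["R"],c["t"]))
    return -R.T@t.ravel(), R.T@(np.linalg.inv(K)@np.array([u,v,1.]))
def atz(cam,u,v,z):
    o,d=ray(cam,u,v); return o+d*(z-o[2])/d[2]
def proj(cam,X):
    c=imaging.calibration(cam);K,R,t=map(np.array,(c["K"],c["R"],c["t"]))
    p=K@(R@np.array(X)+t.ravel()); return p[:2]/p[2]
E
python3 - <<'E'
from h import *
s=manip.get_state(); print({k:np.round(v,3).tolist() for k,v in s.items()})
P=[];
for c in ("side","top"):
    im,d=imaging.snapshot(c); cv2.imwrite(f"pics/{c}0.png",im); np.save(f"{c}_d.npy",d)
    print(c, np.round(ray(c,280,210),3).tolist())
    for n in ("hook_seat","hook_tip","arrest_axis","lever_push","tin_lug","tin_bail","stand","plain_tin","wrench","offcut"):
        for r in imaging.tip_of(c,n)[:4]:
            u,v=r["at"][0]*560,r["at"][1]*420
            z=dict(hook_seat=.245,hook_tip=.264,arrest_axis=.1,lever_push=.1,tin_lug=.166,tin_bail=.14).get(n,0)
            print(c,n,round(r["conf"],2),[round(u),round(v)],"atz",atz(c,u,v,z).round(3).tolist(),"dep",world(c,u,v,px(c,d,u,v)).round(3).tolist())
E
```

```text
pics
{'time': 0.0, 'joint_pos': [-1.277, 0.333, -0.065, 1.461, 0.022, 1.35, -0.089], 'dq': [0.001, 0.0, -0.0, -0.001, -0.0, -0.0, -0.001], 'joint_efforts': [0.0, -62.326, 0.025, -38.989, -0.061, 0.04, 0.0], 'eef_pos': [0.195, 0.594, 0.222], 'ee_rot': [-3.14, 0.0, 2.825], 'wrist_force': [0.084, -0.134, -0.162], 'wrist_torque': [0.01, 0.014, 0.016], 'grip_force': 0.0, 'width': 0.087}
side [[0.461, -0.714, 1.015], [0.133, 0.612, -0.78]]
side hook_seat 0.8 [241, 160] atz [0.529, 0.074, 0.245] dep [0.551, 0.326, -0.001]
side hook_tip 0.72 [229, 159] atz [0.501, 0.064, 0.264] dep [0.501, 0.069, 0.259]
side arrest_axis 0.55 [263, 172] atz [0.598, 0.158, 0.1] dep [0.598, 0.159, 0.099]
side lever_push 0.54 [258, 156] atz [0.597, 0.227, 0.1] dep [0.579, 0.102, 0.222]
side tin_lug 0.87 [317, 356] atz [0.596, -0.433, 0.166] dep [0.593, -0.44, 0.185]
side tin_lug 0.77 [301, 298] atz [0.597, -0.301, 0.166] dep [0.597, -0.302, 0.169]
side tin_lug 0.75 [379, 315] atz [0.75, -0.377, 0.166] dep [0.743, -0.384, 0.185]
side tin_bail 0.81 [302, 301] atz [0.601, -0.296, 0.14] dep [0.599, -0.304, 0.155]
si
[... 1104 characters left out ...]
.73 [375, 198] atz [0.609, -0.308, 0.166] dep [0.605, -0.303, 0.188]
top tin_bail 0.98 [369, 205] atz [0.595, -0.295, 0.14] dep [0.595, -0.295, 0.141]
top tin_bail 0.61 [397, 151] atz [0.747, -0.381, 0.14] dep [0.739, -0.372, 0.169]
top tin_bail 0.58 [421, 201] atz [0.602, -0.437, 0.14] dep [0.597, -0.425, 0.177]
top stand 0.8 [243, 201] atz [0.638, 0.062, 0.0] dep [0.622, 0.054, 0.095]
top wrench 0.82 [164, 261] atz [0.459, 0.305, 0.0] dep [0.458, 0.303, 0.007]
top wrench 0.62 [182, 207] atz [0.624, 0.254, 0.0] dep [0.623, 0.253, 0.001]
top offcut 0.67 [332, 166] atz [0.742, -0.215, 0.0] dep [0.732, -0.209, 0.04]
top offcut 0.49 [370, 198] atz [0.638, -0.328, 0.0] dep [0.625, -0.312, 0.077]
```

View pics/side0.png

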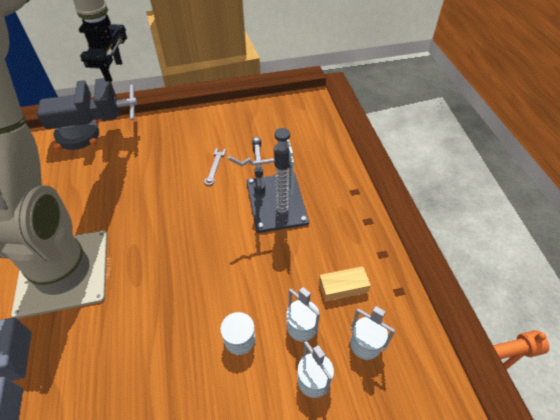

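View pics/top0.png

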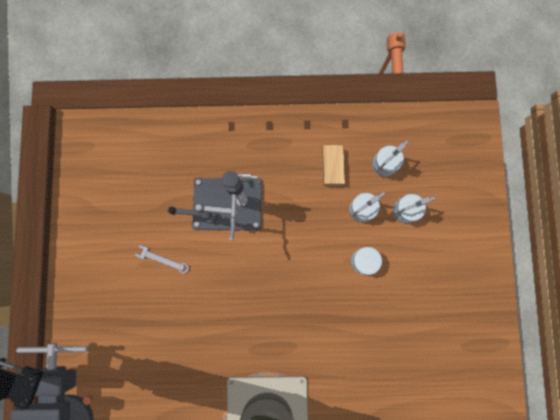

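The listed bailed tin is the leftmost one, at (369,205) in top and (302,315) in side. The stand's post is at (233,183) and its lever points left to (172,211) in top. The hook tip is at (233,237). Next I'll fit the stand pose and the tin yaw.

```bash
cat >> h.py <<'E'
def cloud(cam,d):
    c=imaging.calibration(cam);K,R,t=map(np.array,(c["K"],c["R"],c["t"]))
    v,u=np.nonzero(d>0); z=d[v,u]
    P=(np.linalg.inv(K)@np.vstack([u*z,v*z,z])).T-t.ravel()
    return P@R
def sel(P,x0,x1,y0,y1,z0,z1):
    return P[(P[:,0]>x0)&(P[:,0]<x1)&(P[:,1]>y0)&(P[:,1]<y1)&(P[:,2]>z0)&(P[:,2]<z1)]
def line(Q):
    q=Q[:,:2]; m=q.mean(0); w=np.linalg.svd(q-m,full_matrices=False)[2][0]
    return m.round(4).tolist(), round(float(np.degrees(np.arctan2(w[1],w[0]))%180),1), len(q)
E
python3 - <<'E'
from h import *
for c in ("side","top"):
    P=cloud(c,np.load(f"{c}_d.npy"))
    S=sel(P,.56,.72,-.02,.13,.29,.34); print(c,"post top n",len(S),S.mean(0).round(3),S.min(0).round(3),S.max(0).round(3))
    S=sel(P,.48,.62,.03,.11,.228,.28); print(" arm",line(S),S.min(0).round(3),S.max(0).round(3))
    S=sel(P,.56,.63,.17,.29,.09,.125); print(" lever",line(S),S.min(0).round(3),S.max(0).round(3))
    S=sel(P,.5,.75,-.1,.2,.008,.022); print(" base",S.min(0).round(3),S.max(0).round(3))
    if len(S): print("  rect",cv2.minAreaRect(S[:,:2].astype(np.float32)))
    S=sel(P,.56,.64,-.35,-.25,.125,.15); print(" bail",line(S) if len(S)>2 else 0)
    S=sel(P,.56,.64,-.35,-.25,.155,.2); print(" lug",S.mean(0).round(3),S.max(0).round(3))
    S=sel(P,.55,.65,-.36,-.25,.065,.085); print(" lid",S.mean(0).round(3),cv2.minEnclosingCircle(S[:,:2].astype(np.float32)))
E
```

```text
side post top n 235 [0.636 0.061 0.313] [0.616 0.02  0.29 ] [0.655 0.087 0.325]
 arm ([0.5639, 0.0667], 176.2, 241) [0.495 0.053 0.228] [0.62  0.08  0.272]
 lever ([0.5906, 0.245], 77.3, 16) [0.578 0.171 0.091] [0.607 0.261 0.111]
 base [ 0.544 -0.024  0.008] [0.709 0.2   0.022]
  rect ((0.6267268657684326, 0.08819188177585602), (0.22482439875602722, 0.16044285893440247), 88.2803955078125)
 bail ([0.6033, -0.3021], 123.5, 126)
 lug [ 0.602 -0.302  0.178] [ 0.614 -0.287  0.192]
 lid [ 0.598 -0.303  0.075] ((0.6026320457458496, -0.3004266917705536), 0.045124784111976624)
top post top n 236 [0.639 0.063 0.318] [0.62  0.021 0.291] [0.659 0.085 0.325]
 arm ([0.5666, 0.0677], 177.7, 219) [0.497 0.054 0.228] [0.62  0.077 0.274]
 lever ([0.5942, 0.2245], 81.5, 179) [0.582 0.171 0.092] [0.608 0.267 0.122]
 base [ 0.548 -0.063  0.008] [0.749 0.2   0.022]
  rect ((0.6470965147018433, 0.07094146311283112), (0.2607267498970032, 0.19708071649074554), 87.90918731689453)
 bail ([0.6008, -0.2951], 123.3, 65)
 lug [ 0.603 -0.298  0.184] [ 0.614 -0.288  0.192]
 lid [ 0.603 -0.299  0.075] ((0.6019908785820007, -0.29827263951301575), 0.042401134967803955)
```

Call:
send_rows(
  targets=[
    {"gripper": 255,"dx": 0,"dy": 0,"dz": 0,"roll": 0.1146},
    {"gripper": 255,"dx": 0,"dy": 0,"dz": 0,"roll": 0.1146},
    {"gripper": 255,"dx": 0,"dy": 0,"dz": 0,"roll": 0.1146},
    {"gripper": 255,"dx": 0,"dy": 0,"dz": 0,"roll": 0.1146},
    {"gripper": 255,"dx": 0,"dy": 0,"dz": 0,"roll": 0.1146},
    {"gripper": 255,"dx": 0,"dy": 0,"dz": 0,"roll": 0.1146},
    {"gripper": 255,"dx": 0,"dy": 0,"dz": 0,"roll": 0.1146},
    {"gripper": 255,"dx": 0,"dy": 0,"dz": 0,"roll": 0.1146},
  ],
  newtons=30,
)

```text
time: 1.77
eef_pos: [0.1947, 0.5939, 0.2226]
ee_rot: [3.142, -0.0, 1.902]
wrist_force: [-0.7, -0.6, 0.2]
width: 0.0419
grip_force: 0.0
```

Call:
send_rows(
  targets=[
    {"gripper": 255,"dx": 0,"dy": 0,"dz": 0,"roll": 0.1146},
    {"gripper": 255,"dx": 0,"dy": 0,"dz": 0,"roll": 0.1146},
    {"gripper": 255,"dx": 0,"dy": 0,"dz": 0,"roll": 0.1146},
    {"gripper": 255,"dx": 0,"dy": 0,"dz": 0,"roll": 0.1146},
    {"gripper": 255,"dx": 0,"dy": 0,"dz": 0,"roll": 0.1146},
    {"gripper": 255,"dx": 0,"dy": 0,"dz": 0,"roll": 0.1146},
    {"gripper": 255,"dx": 0,"dy": 0,"dz": 0,"roll": 0.1146},
    {"gripper": 255,"dx": 0,"dy": 0,"dz": 0,"roll": 0.1146},
  ],
)

```text
time: 2.43
eef_pos: [0.1947, 0.5939, 0.2226]
ee_rot: [-3.142, -0.0, 0.986]
wrist_force: [0.2, -0.2, -0.4]
width: 0.0007
grip_force: 0.0
```

Call:
send_rows(
  targets=[
    {"gripper": 255,"dx": -0.0063,"dy": 0.0312,"dz": 0,"roll": 0},
    {"gripper": 255,"dx": -0.0063,"dy": 0.0312,"dz": 0,"roll": 0},
    {"gripper": 255,"dx": -0.0063,"dy": 0.0312,"dz": 0,"roll": 0},
    {"gripper": 255,"dx": -0.0063,"dy": 0.0312,"dz": 0,"roll": 0},
    {"gripper": 255,"dx": -0.0063,"dy": 0.0312,"dz": 0,"roll": 0},
    {"gripper": 255,"dx": -0.0063,"dy": 0.0312,"dz": 0,"roll": 0},
    {"gripper": 255,"dx": -0.0063,"dy": 0.0312,"dz": 0,"roll": 0},
    {"gripper": 255,"dx": -0.0063,"dy": 0.0312,"dz": 0,"roll": 0},
  ],
)

```text
time: 3.1
eef_pos: [0.3769, 0.4138, 0.2228]
ee_rot: [-3.141, -0.001, 0.991]
wrist_force: [1.0, 0.4, 0.1]
width: 0.0005
grip_force: 0.0
```

Call:
send_rows(
  targets=[
    {"gripper": 255,"dx": -0.0063,"dy": 0.0312,"dz": 0,"roll": 0},
    {"gripper": 255,"dx": -0.0063,"dy": 0.0312,"dz": 0,"roll": 0},
    {"gripper": 255,"dx": -0.0063,"dy": 0.0312,"dz": 0,"roll": 0},
    {"gripper": 255,"dx": -0.0063,"dy": 0.0312,"dz": 0,"roll": 0},
    {"gripper": 255,"dx": -0.0063,"dy": 0.0312,"dz": 0,"roll": 0},
    {"gripper": 255,"dx": -0.0063,"dy": 0.0312,"dz": 0,"roll": 0},
    {"gripper": 255,"dx": -0.0063,"dy": 0.0312,"dz": 0,"roll": 0},
    {"gripper": 255,"dx": -0.0063,"dy": 0.0312,"dz": 0,"roll": 0},
  ],
)

```text
time: 3.77
eef_pos: [0.5581, 0.2351, 0.2227]
ee_rot: [3.142, -0.001, 0.992]
wrist_force: [0.2, 0.7, -0.3]
width: -0.0001
grip_force: 0.0
```

Call:
send_rows(
  targets=[
    {"gripper": 255,"dx": 0,"dy": 0,"dz": 0.01,"roll": 0},
    {"gripper": 255,"dx": 0,"dy": 0,"dz": 0.01,"roll": 0},
    {"gripper": 255,"dx": 0,"dy": 0,"dz": 0.01,"roll": 0},
    {"gripper": 255,"dx": 0,"dy": 0,"dz": 0.01,"roll": 0},
    {"gripper": 255,"dx": 0,"dy": 0,"dz": 0.01,"roll": 0},
    {"gripper": 255,"dx": 0,"dy": 0,"dz": 0.01,"roll": 0},
    {"gripper": 255,"dx": 0,"dy": 0,"dz": 0.01,"roll": 0},
    {"gripper": 255,"dx": 0,"dy": 0,"dz": 0.01,"roll": 0},
  ],
)

```text
time: 4.43
eef_pos: [0.5569, 0.2365, 0.1415]
ee_rot: [-3.141, 0.0, 0.992]
wrist_force: [-0.4, -0.1, 0.1]
width: 0.0006
grip_force: 0.0
```

Run:
```python
from h import *
s=manip.get_state(); print(s["time"],s["eef_pos"],s["ee_rot"])
for c in ("side","top"):
    im,d=imaging.snapshot(c); 
    x=proj(c,s["eef_pos"]).round().astype(int); print(c,x)
    cr=im[max(0,x[1]-90):x[1]+90, max(0,x[0]-120):x[0]+120]
    cv2.imwrite(f"pics/{c}1.png",cv2.resize(cr,None,fx=3,fy=3))
```

```text
4.4333 [0.55686512 0.23652644 0.14149567] [-3.14139957e+00  1.85192063e-05  9.91844102e-01]
side [244 146]
top [176 223]
```

View pics/side1.png

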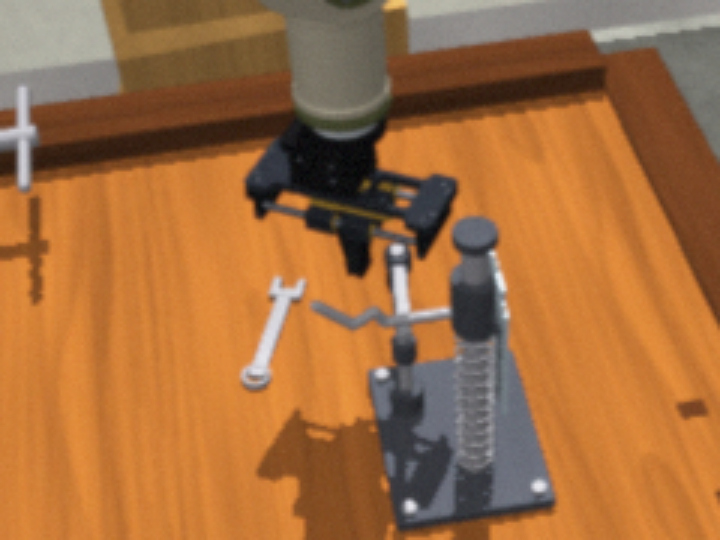

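```bash
cat > arc.py <<'E'
from h import *
th=np.radians(-3); Rs=np.array([[np.cos(th),-np.sin(th)],[np.sin(th),np.cos(th)]])
axis=np.array([.588,.1565])
p=manip.get_state()["eef_pos"][:2]; yaw=manip.get_state()["ee_rot"][2]
X=np.array([np.cos(yaw),np.sin(yaw)]);Y=np.array([np.sin(yaw),-np.cos(yaw)])
print("stand frame rel axis now",(Rs.T@(p-axis)).round(4))
W=[]
for a in np.linspace(0.0,1.56,25):
    L=Rs@[np.sin(a),np.cos(a)];T=Rs@[-np.cos(a),np.sin(a)]
    h=.007+.015*abs(Y@T)+.0095*abs(X@T)
    W.append(axis+.075*L+h*T)
W=np.array([p]+W); D=np.diff(W,axis=0)
for i,d in enumerate(D): print(i,round(d@X,4),round(d@Y,4))
print(W[1],W[-1])
E
python3 arc.py
```

```text
stand frame rel axis now [-0.036   0.0777]
0 0.0033 0.0111
1 0.0038 0.0036
2 0.0035 0.0039
3 0.0033 0.0042
4 0.003 0.0045
5 0.0027 0.0047
6 0.0024 0.005
7 0.002 0.0052
8 0.0017 0.0054
9 0.0013 0.0044
10 0.0011 0.0045
11 0.0008 0.0046
12 0.0005 0.0047
13 0.0002 0.0048
14 -0.0001 0.0049
15 -0.0004 0.0049
16 -0.0008 0.005
17 -0.0011 0.005
18 -0.0015 0.005
19 -0.0019 0.0049
20 -0.0023 0.0048
21 -0.0026 0.0047
22 -0.003 0.0046
23 -0.0034 0.0044
24 -0.0037 0.0042
[0.56721644 0.23269215] [0.66388433 0.17620546]
```

Call:
send_rows(
  targets=[
    {"gripper": 255,"dx": 0,"dy": 0,"dz": 0.008,"roll": 0},
    {"gripper": 255,"dx": 0,"dy": 0,"dz": 0.008,"roll": 0},
    {"gripper": 255,"dx": 0,"dy": 0,"dz": 0.008,"roll": 0},
    {"gripper": 255,"dx": 0,"dy": 0,"dz": 0.008,"roll": 0},
    {"gripper": 255,"dx": 0,"dy": 0,"dz": 0.008,"roll": 0},
    {"gripper": 255,"dx": 0,"dy": 0,"dz": 0.008,"roll": 0},
    {"gripper": 255,"dx": 0,"dy": 0,"dz": 0.008,"roll": 0},
    {"gripper": 255,"dx": 0,"dy": 0,"dz": 0,"roll": 0},
  ],
)

```text
time: 5.2
eef_pos: [0.5558, 0.2355, 0.0842]
ee_rot: [-3.14, 0.003, 0.991]
wrist_force: [-0.1, 0.2, 0.2]
width: 0.0003
grip_force: 0.0
```

Call:
send_rows(
  targets=[
    {"gripper": 255,"dx": 0.0033,"dy": 0.011,"dz": 0,"roll": 0},
    {"gripper": 255,"dx": 0.0038,"dy": 0.0036,"dz": 0,"roll": 0},
    {"gripper": 255,"dx": 0.0035,"dy": 0.0039,"dz": 0,"roll": 0},
    {"gripper": 255,"dx": 0.0033,"dy": 0.0042,"dz": 0,"roll": 0},
    {"gripper": 255,"dx": 0.003,"dy": 0.0045,"dz": 0,"roll": 0},
    {"gripper": 255,"dx": 0.0027,"dy": 0.0047,"dz": 0,"roll": 0},
    {"gripper": 255,"dx": 0.0024,"dy": 0.005,"dz": 0,"roll": 0},
    {"gripper": 255,"dx": 0.002,"dy": 0.0052,"dz": 0,"roll": 0},
  ],
)

```text
time: 5.87
eef_pos: [0.606, 0.2333, 0.0865]
ee_rot: [-3.141, -0.0, 0.991]
wrist_force: [-2.4, 0.1, -0.5]
width: 0.0005
grip_force: 0.8
```

Call:
send_rows(
  targets=[
    {"gripper": 255,"dx": 0.0017,"dy": 0.0054,"dz": 0,"roll": 0},
    {"gripper": 255,"dx": 0.0013,"dy": 0.0044,"dz": 0,"roll": 0},
    {"gripper": 255,"dx": 0.0011,"dy": 0.0045,"dz": 0,"roll": 0},
    {"gripper": 255,"dx": 0.0008,"dy": 0.0046,"dz": 0,"roll": 0},
    {"gripper": 255,"dx": 0.0005,"dy": 0.0047,"dz": 0,"roll": 0},
    {"gripper": 255,"dx": 0.0002,"dy": 0.0048,"dz": 0,"roll": 0},
    {"gripper": 255,"dx": -0.0001,"dy": 0.0049,"dz": 0,"roll": 0},
    {"gripper": 255,"dx": -0.0004,"dy": 0.0049,"dz": 0,"roll": 0},
  ],
)

```text
time: 6.53
eef_pos: [0.6407, 0.2165, 0.0866]
ee_rot: [-3.141, -0.0, 0.991]
wrist_force: [-2.0, 0.5, -0.2]
width: 0.0002
grip_force: 1.0
```

Run:
```python
from h import *
s=manip.get_state(); print(s["time"],s["eef_pos"],s["wrist_force"])
im,d=imaging.snapshot("top"); P=cloud("top",d); np.save("top_d2.npy",d)
S=sel(P,.48,.6,.08,.25,.205,.226); print("pawl",line(S) if len(S)>3 else len(S))
x=proj("top",s["eef_pos"]).round().astype(int); cr=im[x[1]-75:x[1]+75,x[0]-100:x[0]+100]
cv2.imwrite("pics/top2.png",cv2.resize(cr,None,fx=4,fy=4))
```

```text
6.5333 [0.6406716  0.2164531  0.08656955] [-2.02503983  0.49601486 -0.19832056]
pawl ([0.542, 0.1293], 30.9, 161)
```

Call:
send_rows(
  targets=[
    {"gripper": 255,"dx": -0.0008,"dy": 0.005,"dz": 0,"roll": 0},
    {"gripper": 255,"dx": -0.0011,"dy": 0.005,"dz": 0,"roll": 0},
    {"gripper": 255,"dx": -0.0015,"dy": 0.005,"dz": 0,"roll": 0},
    {"gripper": 255,"dx": -0.0019,"dy": 0.0049,"dz": 0,"roll": 0},
    {"gripper": 255,"dx": -0.0023,"dy": 0.0048,"dz": 0,"roll": 0},
    {"gripper": 255,"dx": -0.0026,"dy": 0.0047,"dz": 0,"roll": 0},
    {"gripper": 255,"dx": -0.003,"dy": 0.0046,"dz": 0,"roll": 0},
    {"gripper": 255,"dx": -0.0034,"dy": 0.0044,"dz": 0,"roll": 0},
  ],
)

```text
time: 7.25
eef_pos: [0.6636, 0.1812, 0.0866]
ee_rot: [3.142, -0.0, 0.991]
wrist_force: [-2.2, 2.5, 0.5]
width: 0.0003
grip_force: 0.9
```

Run:
```python
from h import *
s=manip.get_state(); print(s["time"],s["eef_pos"],s["wrist_force"])
im,d=imaging.snapshot("top"); P=cloud("top",d)
S=sel(P,.47,.58,.08,.25,.205,.226); print("pawl",line(S) if len(S)>3 else len(S))
im,d=imaging.snapshot("side"); P=cloud("side",d)
S=sel(P,.47,.58,.08,.25,.205,.226); print("pawl",line(S) if len(S)>3 else len(S))
S=sel(P,.48,.52,.03,.11,.228,.28); print(" tip",S.min(0).round(3),S.max(0).round(3))
```

```text
7.25 [0.6636245  0.1811563  0.08659576] [-2.2122677   2.52380408  0.50616844]
pawl ([0.5347, 0.1563], 1.0, 141)
pawl ([0.5322, 0.1571], 177.7, 173)
 tip [0.495 0.065 0.239] [0.52  0.075 0.265]
```

Call:
send_rows(
  targets=[
    {"gripper": 255,"dx": -0.0037,"dy": 0.0042,"dz": 0,"roll": 0},
    {"gripper": 255,"dx": 0,"dy": 0,"dz": 0,"roll": 0},
    {"gripper": 255,"dx": 0,"dy": 0,"dz": 0,"roll": 0},
    {"gripper": 255,"dx": 0,"dy": 0,"dz": 0,"roll": 0},
    {"gripper": 255,"dx": 0,"dy": 0,"dz": 0,"roll": 0},
    {"gripper": 255,"dx": 0,"dy": 0,"dz": 0,"roll": 0},
    {"gripper": 255,"dx": 0,"dy": 0,"dz": 0,"roll": 0},
    {"gripper": 255,"dx": 0,"dy": 0,"dz": 0,"roll": 0},
  ],
)

```text
time: 8.02
eef_pos: [0.6645, 0.1779, 0.0866]
ee_rot: [-3.14, -0.001, 0.993]
wrist_force: [-1.7, 4.5, 0.7]
width: 0.0005
grip_force: 2.3
```

Call:
send_rows(
  targets=[
    {"gripper": 255,"dx": 0.0067,"dy": -0.0044,"dz": 0,"roll": 0},
    {"gripper": 255,"dx": 0.0067,"dy": -0.0044,"dz": 0,"roll": 0},
    {"gripper": 255,"dx": 0.0067,"dy": -0.0044,"dz": 0,"roll": 0},
    {"gripper": 255,"dx": 0.0067,"dy": -0.0044,"dz": 0,"roll": 0},
    {"gripper": 255,"dx": 0.0067,"dy": -0.0044,"dz": -0.03,"roll": 0},
    {"gripper": 255,"dx": 0,"dy": 0,"dz": -0.04,"roll": 0},
    {"gripper": 255,"dx": 0,"dy": 0,"dz": -0.04,"roll": 0},
    {"gripper": 255,"dx": 0,"dy": 0,"dz": -0.04,"roll": 0},
  ],
)

```text
time: 8.68
eef_pos: [0.6644, 0.2171, 0.2383]
ee_rot: [3.142, 0.0, 0.992]
wrist_force: [-0.5, 0.7, 0.6]
width: 0.0007
grip_force: 0.0
```

Run:
```python
from h import *
s=manip.get_state(); print(s["time"],s["eef_pos"],s["wrist_force"])
for c in ("top","side"):
    im,d=imaging.snapshot(c); P=cloud(c,d)
    S=sel(P,.47,.58,.08,.25,.205,.226); print("pawl",line(S) if len(S)>3 else len(S))
    S=sel(P,.60,.69,.12,.18,.088,.125); print("lever",line(S) if len(S)>3 else len(S),len(S) and S.max(0))
    for n in ("arrest_axis","lever_push"):
        for r in imaging.tip_of(c,n)[:2]: print(n,r["conf"],atz(c,r["at"][0]*560,r["at"][1]*420,.1).round(3))
```

```text
8.6833 [0.66435887 0.21705178 0.2382596 ] [-0.50366913  0.6573407   0.60695895]
pawl ([0.5326, 0.1583], 176.7, 163)
lever ([0.6467, 0.1539], 177.4, 182) [0.68980308 0.16335128 0.1185599 ]
arrest_axis 0.87 [0.586 0.156 0.1  ]
lever_push 0.69 [0.654 0.158 0.1  ]
pawl ([0.5327, 0.1584], 176.5, 171)
lever ([0.6247, 0.1542], 174.2, 75) [0.68941593 0.16522541 0.11790081]
arrest_axis 0.86 [0.596 0.173 0.1  ]
lever_push 0.62 [0.653 0.161 0.1  ]
lever_push 0.53 [ 0.616 -0.004  0.1  ]
```

Call:
send_rows(
  targets=[
    {"gripper": 80,"dx": 0,"dy": 0,"dz": -0.02,"roll": 0.051},
    {"gripper": 80,"dx": 0,"dy": 0,"dz": -0.02,"roll": 0.051},
    {"gripper": 80,"dx": 0,"dy": 0,"dz": -0.02,"roll": 0.051},
    {"gripper": 80,"dx": 0,"dy": 0,"dz": -0.02,"roll": 0.051},
    {"gripper": 80,"dx": 0,"dy": 0,"dz": -0.02,"roll": 0.051},
    {"gripper": 80,"dx": 0,"dy": 0,"dz": -0.02,"roll": 0.051},
    {"gripper": 80,"dx": 0,"dy": 0,"dz": -0.02,"roll": 0.051},
    {"gripper": 80,"dx": 0,"dy": 0,"dz": -0.02,"roll": 0.052},
  ],
)

```text
time: 9.65
eef_pos: [0.6644, 0.2167, 0.3956]
ee_rot: [-3.141, 0.003, 0.58]
wrist_force: [0.5, -0.1, 0.2]
width: 0.0459
grip_force: 0.0
```

Call:
send_rows(
  targets=[
    {"gripper": 80,"dx": -0.021,"dy": 0.0248,"dz": 0,"roll": 0},
    {"gripper": 80,"dx": -0.021,"dy": 0.0248,"dz": 0,"roll": 0},
    {"gripper": 80,"dx": -0.021,"dy": 0.0248,"dz": 0,"roll": 0},
    {"gripper": 80,"dx": -0.021,"dy": 0.0248,"dz": 0,"roll": 0},
    {"gripper": 80,"dx": -0.021,"dy": 0.0248,"dz": 0,"roll": 0},
    {"gripper": 80,"dx": -0.021,"dy": 0.0248,"dz": 0,"roll": 0},
    {"gripper": 80,"dx": -0.021,"dy": 0.0248,"dz": 0,"roll": 0},
    {"gripper": 80,"dx": -0.021,"dy": 0.0248,"dz": 0,"roll": 0},
  ],
)

```text
time: 10.32
eef_pos: [0.6329, -0.0429, 0.3949]
ee_rot: [-3.14, 0.002, 0.582]
wrist_force: [1.0, -0.1, 0.3]
width: 0.0596
grip_force: 0.0
```

Call:
send_rows(
  targets=[
    {"gripper": 80,"dx": -0.021,"dy": 0.0248,"dz": 0,"roll": 0},
    {"gripper": 80,"dx": -0.021,"dy": 0.0248,"dz": 0,"roll": 0},
    {"gripper": 80,"dx": -0.021,"dy": 0.0248,"dz": 0,"roll": 0},
    {"gripper": 80,"dx": -0.021,"dy": 0.0248,"dz": 0,"roll": 0},
    {"gripper": 80,"dx": -0.021,"dy": 0.0248,"dz": 0,"roll": 0},
    {"gripper": 80,"dx": -0.021,"dy": 0.0248,"dz": 0,"roll": 0},
    {"gripper": 80,"dx": -0.021,"dy": 0.0248,"dz": 0,"roll": 0},
    {"gripper": 80,"dx": -0.021,"dy": 0.0248,"dz": 0,"roll": 0},
  ],
)

```text
time: 10.98
eef_pos: [0.602, -0.301, 0.3948]
ee_rot: [-3.139, 0.001, 0.583]
wrist_force: [-0.2, -0.6, -0.2]
width: 0.0596
grip_force: 0.0
```

Call:
send_rows(
  targets=[
    {"gripper": 80,"dx": 0,"dy": 0,"dz": 0.022,"roll": 0},
    {"gripper": 80,"dx": 0,"dy": 0,"dz": 0.022,"roll": 0},
    {"gripper": 80,"dx": 0,"dy": 0,"dz": 0.022,"roll": 0},
    {"gripper": 80,"dx": 0,"dy": 0,"dz": 0.022,"roll": 0},
    {"gripper": 80,"dx": 0,"dy": 0,"dz": 0.022,"roll": 0},
    {"gripper": 80,"dx": 0,"dy": 0,"dz": 0.022,"roll": 0},
    {"gripper": 80,"dx": 0,"dy": 0,"dz": 0.022,"roll": 0},
    {"gripper": 80,"dx": 0,"dy": 0,"dz": 0,"roll": 0},
  ],
)

```text
time: 11.65
eef_pos: [0.6004, -0.2981, 0.2363]
ee_rot: [-3.134, 0.005, 0.582]
wrist_force: [-0.1, 0.8, -1.8]
width: 0.0598
grip_force: 0.0
```

Run:
```python
from h import *
s=manip.get_state(); e=s["eef_pos"]; print(e)
im,d=imaging.snapshot("side"); P=cloud("side",d)
S=sel(P,.57,.64,-.34,-.26,.155,.195); print("lug",S.mean(0).round(3),S.min(0).round(3),S.max(0).round(3),len(S))
x=proj("side",e).round().astype(int); cr=im[x[1]-60:x[1]+90,x[0]-100:x[0]+100].copy()
g=proj("side",[e[0],e[1],.166])-x+[100,60]; cv2.circle(cr,tuple(g.round().astype(int).tolist()),1,(0,0,255),-1)
cv2.imwrite("pics/side3.png",cv2.resize(cr,None,fx=4,fy=4))
```

```text
[ 0.60039621 -0.29813821  0.23626042]
lug [ 0.601 -0.302  0.178] [ 0.591 -0.312  0.155] [ 0.614 -0.288  0.192] 143
```

View pics/side3.png

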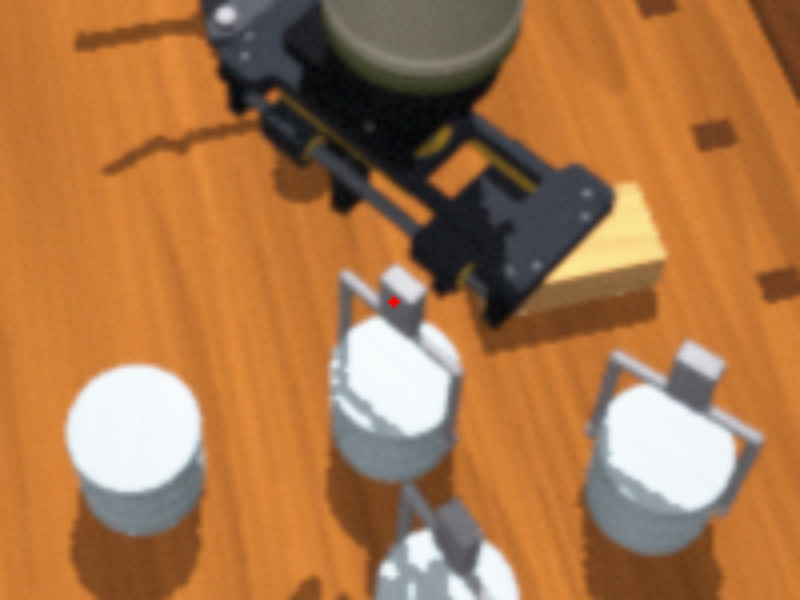

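The red dot, my projected TCP axis at lug height, is on the lug at about (393,301) of the crop. The lug's middle is at (403,300), so I'll shift slightly, descend and close.

Call:
send_rows(
  targets=[
    {"gripper": 80,"dx": 0.002,"dy": 0.0025,"dz": 0.01,"roll": 0},
    {"gripper": 80,"dx": 0,"dy": 0,"dz": 0.012,"roll": 0},
    {"gripper": 80,"dx": 0,"dy": 0,"dz": 0.012,"roll": 0},
    {"gripper": 80,"dx": 0,"dy": 0,"dz": 0.012,"roll": 0},
    {"gripper": 80,"dx": 0,"dy": 0,"dz": 0.012,"roll": 0},
    {"gripper": 80,"dx": 0,"dy": 0,"dz": 0.012,"roll": 0},
    {"gripper": 80,"dx": 0,"dy": 0,"dz": 0.01,"roll": 0},
    {"gripper": 80,"dx": 0,"dy": 0,"dz": 0,"roll": 0},
  ],
)

```text
time: 12.37
eef_pos: [0.6044, -0.3002, 0.1597]
ee_rot: [-3.139, 0.002, 0.582]
wrist_force: [-0.4, 0.5, 0.2]
width: 0.0601
grip_force: 0.0
```

Call:
send_rows(
  newtons=40,
  targets=[
    {"gripper": 200,"dx": 0,"dy": 0,"dz": 0,"roll": 0},
    {"gripper": 220,"dx": 0,"dy": 0,"dz": 0,"roll": 0},
    {"gripper": 230,"dx": 0,"dy": 0,"dz": 0,"roll": 0},
    {"gripper": 255,"dx": 0,"dy": 0,"dz": 0,"roll": 0},
    {"gripper": 255,"dx": 0,"dy": 0,"dz": 0,"roll": 0},
    {"gripper": 255,"dx": 0,"dy": 0,"dz": 0,"roll": 0},
    {"gripper": 255,"dx": 0,"dy": 0,"dz": 0,"roll": 0},
    {"gripper": 255,"dx": 0,"dy": 0,"dz": 0,"roll": 0},
  ],
)

```text
time: 13.03
eef_pos: [0.6053, -0.3005, 0.1627]
ee_rot: [-3.141, -0.0, 0.582]
wrist_force: [-1.3, 1.4, 3.1]
width: 0.0236
grip_force: 39.9
```

Call:
send_rows(
  targets=[
    {"gripper": 255,"dx": 0,"dy": 0,"dz": -0.005,"roll": 0},
    {"gripper": 255,"dx": 0,"dy": 0,"dz": -0.01,"roll": 0},
    {"gripper": 255,"dx": 0,"dy": 0,"dz": -0.015,"roll": 0},
    {"gripper": 255,"dx": 0,"dy": 0,"dz": -0.02,"roll": 0},
    {"gripper": 255,"dx": 0,"dy": 0,"dz": -0.02,"roll": 0},
    {"gripper": 255,"dx": 0,"dy": 0,"dz": -0.015,"roll": 0},
    {"gripper": 255,"dx": 0,"dy": 0,"dz": -0.01,"roll": 0},
    {"gripper": 255,"dx": 0,"dy": 0,"dz": -0.005,"roll": 0},
  ],
)

```text
time: 13.7
eef_pos: [0.6056, -0.3013, 0.2643]
ee_rot: [3.14, -0.001, 0.582]
wrist_force: [-0.2, 0.2, -4.0]
width: 0.0238
grip_force: 39.9
```

Call:
send_rows(
  targets=[
    {"gripper": 255,"dx": 0,"dy": 0,"dz": -0.01,"roll": 0},
    {"gripper": 255,"dx": 0,"dy": 0,"dz": -0.015,"roll": 0},
    {"gripper": 255,"dx": 0,"dy": 0,"dz": -0.015,"roll": 0},
    {"gripper": 255,"dx": 0,"dy": 0,"dz": -0.01,"roll": 0},
    {"gripper": 255,"dx": 0,"dy": 0,"dz": 0,"roll": 0},
    {"gripper": 255,"dx": 0,"dy": 0,"dz": 0,"roll": 0},
    {"gripper": 255,"dx": 0,"dy": 0,"dz": 0,"roll": 0},
    {"gripper": 255,"dx": 0,"dy": 0,"dz": 0,"roll": 0},
  ],
)

```text
time: 14.37
eef_pos: [0.6051, -0.3005, 0.3112]
ee_rot: [-3.14, 0.001, 0.582]
wrist_force: [-0.9, 0.6, -4.1]
width: 0.0236
grip_force: 39.9
```

Run:
```python
from h import *
F=[]
for c in ("side","top")*2:
    im,d=imaging.snapshot(c); s=manip.get_state(); F.append(s["wrist_force"]); 
    P=cloud(c,d); e=s["eef_pos"]
    S=sel(P,e[0]-.07,e[0]+.07,e[1]-.07,e[1]+.07,e[2]-.035,e[2]-.008); print(c,"bail",line(S) if len(S)>3 else len(S), S[:,2].max() if len(S) else 0)
    S=sel(P,e[0]-.06,e[0]+.06,e[1]-.06,e[1]+.06,e[2]-.11,e[2]-.065); print("  lid",np.median(S,axis=0).round(3) if len(S) else 0)
    for r in imaging.tip_of(c,"tin_bail")[:2]:
        u,v=r["at"][0]*560,r["at"][1]*420; print("  net bail",r["conf"],atz(c,u,v,e[2]-.0215).round(3))
print(np.mean(F,0),e,s["ee_rot"],s["time"])
im,d=imaging.snapshot("side"); x=proj("side",e).round().astype(int)
cv2.imwrite("pics/side4.png",cv2.resize(im[x[1]-60:x[1]+90,x[0]-100:x[0]+100],None,fx=4,fy=4))
```

```text
side bail ([0.6045, -0.3058], 124.1, 161) 0.30279293786305067
  lid [ 0.598 -0.307  0.224]
  net bail 0.9 [ 0.578 -0.479  0.29 ]
  net bail 0.78 [ 0.699 -0.437  0.29 ]
top bail 0 0
  lid [ 0.582 -0.264  0.21 ]
  net bail 0.74 [ 0.712 -0.337  0.29 ]
side bail ([0.6053, -0.3071], 123.9, 155) 0.30375225481295837
  lid [ 0.598 -0.307  0.225]
  net bail 0.71 [ 0.598 -0.3    0.291]
  net bail 0.59 [ 0.573 -0.485  0.291]
top bail 0 0
  lid [ 0.581 -0.263  0.217]
  net bail 0.62 [ 0.707 -0.34   0.291]
  net bail 0.45 [0.449 0.231 0.291]
[ 0.4849295  -0.12844025 -4.5882313 ] [ 0.60528925 -0.30085831  0.31233863] [-3.14136085e+00  1.30811753e-04  5.82153830e-01] 14.7167
```

View pics/side4.png

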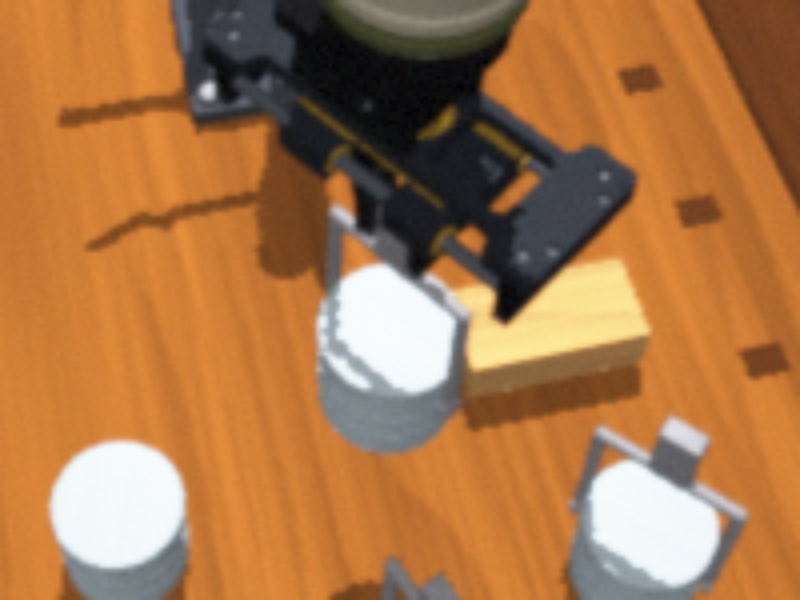

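Call:
send_rows(
  targets=[
    {"gripper": 255,"dx": 0,"dy": 0,"dz": 0,"roll": 0.08},
    {"gripper": 255,"dx": 0,"dy": 0,"dz": 0.001,"roll": 0.08},
    {"gripper": 255,"dx": 0,"dy": 0,"dz": 0.001,"roll": 0.08},
    {"gripper": 255,"dx": 0,"dy": 0,"dz": 0.001,"roll": 0.08},
    {"gripper": 255,"dx": 0,"dy": 0,"dz": 0.001,"roll": 0.08},
    {"gripper": 255,"dx": 0,"dy": 0,"dz": 0.001,"roll": 0.08},
    {"gripper": 255,"dx": 0,"dy": 0,"dz": 0.001,"roll": 0.08},
    {"gripper": 255,"dx": 0,"dy": 0,"dz": 0,"roll": 0.08},
  ],
)

```text
time: 15.48
eef_pos: [0.6053, -0.3008, 0.3063]
ee_rot: [-3.141, 0.0, -0.062]
wrist_force: [0.1, 0.5, -5.5]
width: 0.0237
grip_force: 39.9
```

Call:
send_rows(
  targets=[
    {"gripper": 255,"dx": -0.006,"dy": -0.01,"dz": 0,"roll": 0},
    {"gripper": 255,"dx": -0.009,"dy": -0.016,"dz": 0,"roll": 0},
    {"gripper": 255,"dx": -0.009,"dy": -0.016,"dz": 0,"roll": 0},
    {"gripper": 255,"dx": -0.009,"dy": -0.016,"dz": 0,"roll": 0},
    {"gripper": 255,"dx": -0.009,"dy": -0.016,"dz": 0,"roll": 0},
    {"gripper": 255,"dx": -0.009,"dy": -0.016,"dz": 0,"roll": 0},
    {"gripper": 255,"dx": -0.009,"dy": -0.016,"dz": 0,"roll": 0},
    {"gripper": 255,"dx": -0.009,"dy": -0.016,"dz": 0,"roll": 0},
  ],
)

```text
time: 16.15
eef_pos: [0.543, -0.1744, 0.3066]
ee_rot: [-3.141, -0.0, -0.058]
wrist_force: [-0.7, 1.0, -4.0]
width: 0.0238
grip_force: 39.9
```

Call:
send_rows(
  targets=[
    {"gripper": 255,"dx": -0.009,"dy": -0.016,"dz": 0,"roll": 0},
    {"gripper": 255,"dx": -0.009,"dy": -0.016,"dz": 0,"roll": 0},
    {"gripper": 255,"dx": -0.009,"dy": -0.016,"dz": 0,"roll": 0},
    {"gripper": 255,"dx": -0.009,"dy": -0.016,"dz": 0,"roll": 0},
    {"gripper": 255,"dx": -0.009,"dy": -0.016,"dz": 0,"roll": 0},
    {"gripper": 255,"dx": -0.009,"dy": -0.016,"dz": 0,"roll": 0},
    {"gripper": 255,"dx": -0.009,"dy": -0.016,"dz": 0,"roll": 0},
    {"gripper": 255,"dx": -0.009,"dy": -0.016,"dz": 0,"roll": 0},
  ],
)

```text
time: 16.82
eef_pos: [0.4785, -0.0427, 0.3068]
ee_rot: [-3.141, -0.001, -0.058]
wrist_force: [0.5, 0.0, -4.5]
width: 0.0236
grip_force: 39.9
```

Call:
send_rows(
  targets=[
    {"gripper": 255,"dx": -0.008,"dy": -0.016,"dz": 0,"roll": 0},
    {"gripper": 255,"dx": -0.008,"dy": -0.016,"dz": 0,"roll": 0},
    {"gripper": 255,"dx": -0.008,"dy": -0.016,"dz": 0,"roll": 0},
    {"gripper": 255,"dx": -0.008,"dy": -0.016,"dz": 0,"roll": 0},
    {"gripper": 255,"dx": -0.008,"dy": -0.016,"dz": 0,"roll": 0},
    {"gripper": 255,"dx": -0.008,"dy": -0.016,"dz": 0,"roll": 0},
    {"gripper": 255,"dx": -0.005,"dy": -0.013,"dz": 0,"roll": 0},
    {"gripper": 255,"dx": 0,"dy": -0.005,"dz": 0,"roll": 0},
  ],
)

```text
time: 17.48
eef_pos: [0.4318, 0.0755, 0.3067]
ee_rot: [-3.14, 0.0, -0.056]
wrist_force: [-0.6, 0.4, -4.9]
width: 0.024
grip_force: 40.0
```

Run:
```python
from h import *
for c in ("side","top"):
    im,d=imaging.snapshot(c); s=manip.get_state(); P=cloud(c,d); e=s["eef_pos"]
    S=sel(P,e[0]-.07,e[0]+.05,e[1]-.07,e[1]+.07,e[2]-.035,e[2]-.008); print(c,"bail",line(S) if len(S)>3 else len(S))
    S=sel(P,e[0]-.055,e[0]+.055,e[1]-.06,e[1]+.06,e[2]-.095,e[2]-.075); print("  lid",S.mean(0).round(3) if len(S) else 0,S.min(0).round(3),S.max(0).round(3))
    S=sel(P,.488,.62,.03,.11,.228,.28); print(" arm",line(S),S.min(0).round(3),S.max(0).round(3))
    for n,z in (("hook_tip",.264),("hook_seat",.245),("tin_bail",e[2]-.0215)):
        for r in imaging.tip_of(c,n)[:1]: print("  ",n,r["conf"],atz(c,r["at"][0]*560,r["at"][1]*420,z).round(3))
    if c=="side":
        x=proj(c,e).round().astype(int); cv2.imwrite("pics/side5.png",cv2.resize(im[max(0,x[1]-60):x[1]+90,x[0]-80:x[0]+120],None,fx=4,fy=4))
print(e,s["ee_rot"],s["time"])
```

```text
side bail ([0.4291, 0.048], 86.1, 66)
  lid [0.431 0.071 0.219] [0.391 0.028 0.212] [0.47  0.116 0.231]
 arm ([0.5644, 0.0667], 176.4, 243) [0.495 0.052 0.228] [0.62  0.077 0.273]
   hook_tip 0.57 [0.498 0.074 0.264]
   hook_seat 0.73 [0.53  0.078 0.245]
   tin_bail 0.97 [ 0.581 -0.476  0.285]
top bail ([0.4319, 0.0301], 134.0, 15)
  lid [0.431 0.036 0.219] [0.414 0.025 0.212] [0.452 0.039 0.229]
 arm ([0.5663, 0.0676], 177.5, 217) [0.497 0.055 0.228] [0.62  0.075 0.271]
   hook_tip 0.81 [0.498 0.072 0.264]
   hook_seat 0.44 [0.566 0.13  0.245]
   tin_bail 0.75 [ 0.712 -0.345  0.285]
[0.4330733  0.07251503 0.306583  ] [ 3.14156103e+00 -1.94099333e-04 -5.95673937e-02] 17.7333
```

View pics/side5.png

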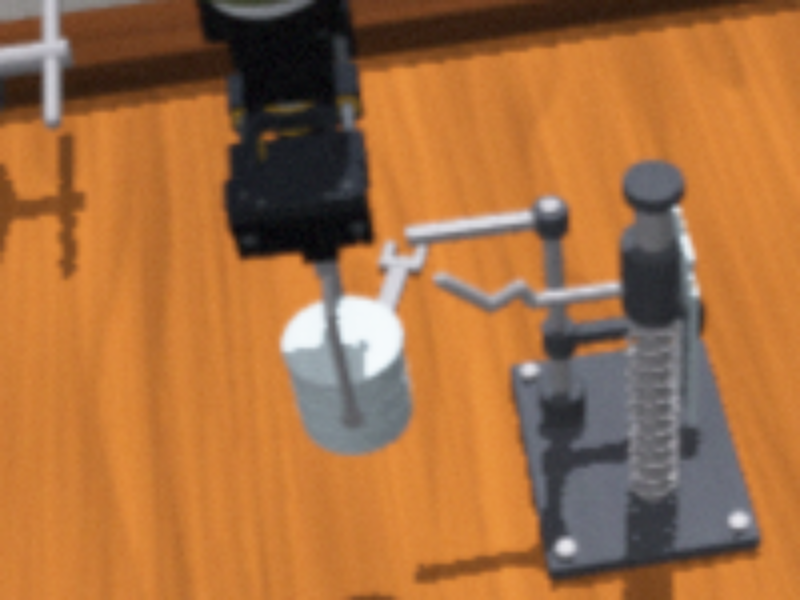

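The tin hangs upright in front of the hook tip at (440,280) of the crop, with its bail plane square to the arm. The pawl is clear, pointing left at (410,235). I'll slide in over the tip.

Call:
send_rows(
  targets=[
    {"gripper": 255,"dx": 0.004,"dy": 0,"dz": 0,"roll": 0},
    {"gripper": 255,"dx": 0.0065,"dy": 0,"dz": 0,"roll": 0},
    {"gripper": 255,"dx": 0.0065,"dy": 0,"dz": 0,"roll": 0},
    {"gripper": 255,"dx": 0.0065,"dy": 0,"dz": 0,"roll": 0},
    {"gripper": 255,"dx": 0.0065,"dy": 0,"dz": 0,"roll": 0},
    {"gripper": 255,"dx": 0.0065,"dy": 0,"dz": 0,"roll": 0},
    {"gripper": 255,"dx": 0.0065,"dy": 0,"dz": 0,"roll": 0},
    {"gripper": 255,"dx": 0.0065,"dy": 0,"dz": 0,"roll": 0},
  ],
)

```text
time: 18.55
eef_pos: [0.4828, 0.0708, 0.3064]
ee_rot: [3.141, 0.0, -0.058]
wrist_force: [0.3, 0.1, -4.2]
width: 0.0233
grip_force: 39.9
```

Call:
send_rows(
  targets=[
    {"gripper": 255,"dx": 0.0065,"dy": 0,"dz": 0,"roll": 0},
    {"gripper": 255,"dx": 0.0065,"dy": 0,"dz": 0,"roll": 0},
    {"gripper": 255,"dx": 0.0065,"dy": 0,"dz": 0,"roll": 0},
    {"gripper": 255,"dx": 0.0065,"dy": 0,"dz": 0,"roll": 0},
    {"gripper": 255,"dx": 0.0065,"dy": 0,"dz": 0,"roll": 0},
    {"gripper": 255,"dx": 0.0065,"dy": 0,"dz": 0,"roll": 0},
    {"gripper": 255,"dx": 0.0065,"dy": 0,"dz": 0,"roll": 0},
    {"gripper": 255,"dx": 0.004,"dy": 0,"dz": 0,"roll": 0},
  ],
)

```text
time: 19.22
eef_pos: [0.5323, 0.068, 0.3064]
ee_rot: [3.141, -0.0, -0.058]
wrist_force: [-0.9, 0.3, -4.2]
width: 0.0236
grip_force: 39.9
```

Call:
send_rows(
  targets=[
    {"gripper": 255,"dx": 0,"dy": 0,"dz": 0,"roll": 0},
    {"gripper": 255,"dx": 0,"dy": 0,"dz": 0.001,"roll": 0},
    {"gripper": 255,"dx": 0,"dy": 0,"dz": 0.0025,"roll": 0},
    {"gripper": 255,"dx": 0,"dy": 0,"dz": 0.0025,"roll": 0},
    {"gripper": 255,"dx": 0,"dy": 0,"dz": 0.0025,"roll": 0},
    {"gripper": 255,"dx": 0,"dy": 0,"dz": 0.0025,"roll": 0},
    {"gripper": 255,"dx": 0,"dy": 0,"dz": 0.0025,"roll": 0},
    {"gripper": 255,"dx": 0,"dy": 0,"dz": 0,"roll": 0},
  ],
)

```text
time: 19.88
eef_pos: [0.5312, 0.068, 0.2925]
ee_rot: [3.141, 0.001, -0.058]
wrist_force: [-0.3, -0.6, -3.2]
width: 0.0236
grip_force: 39.9
```

Run:
```python
from h import *
for c in ("side","top"):
    im,d=imaging.snapshot(c); s=manip.get_state(); P=cloud(c,d); e=s["eef_pos"]
    S=sel(P,e[0]-.055,e[0]+.055,e[1]-.06,e[1]+.06,e[2]-.095,e[2]-.075); print("  lid",S.mean(0).round(3) if len(S) else 0,S.min(0).round(3),S.max(0).round(3))
    S=sel(P,.47,.51,.03,.11,.228,.285); print(" tip",S.min(0).round(3),S.max(0).round(3))
    if c=="side":
        x=proj(c,e).round().astype(int); cv2.imwrite("pics/side6.png",cv2.resize(im[max(0,x[1]-40):x[1]+60,x[0]-60:x[0]+70],None,fx=6,fy=6))
print(e,s["ee_rot"],s["wrist_force"],s["time"])
```

```text
lid [0.529 0.062 0.205] [0.491 0.02  0.199] [0.569 0.111 0.218]
 tip [0.495 0.065 0.247] [0.51  0.076 0.266]
  lid [0.532 0.033 0.204] [0.503 0.028 0.202] [0.547 0.042 0.206]Traceback (most recent call last):
  File "<stdin>", line 5, in <module>
    return umr_minimum(a, axis, None, out, keepdims, initial, where)
ValueError: zero-size array to reduction operation minimum which has no identity
```

View pics/side6.png

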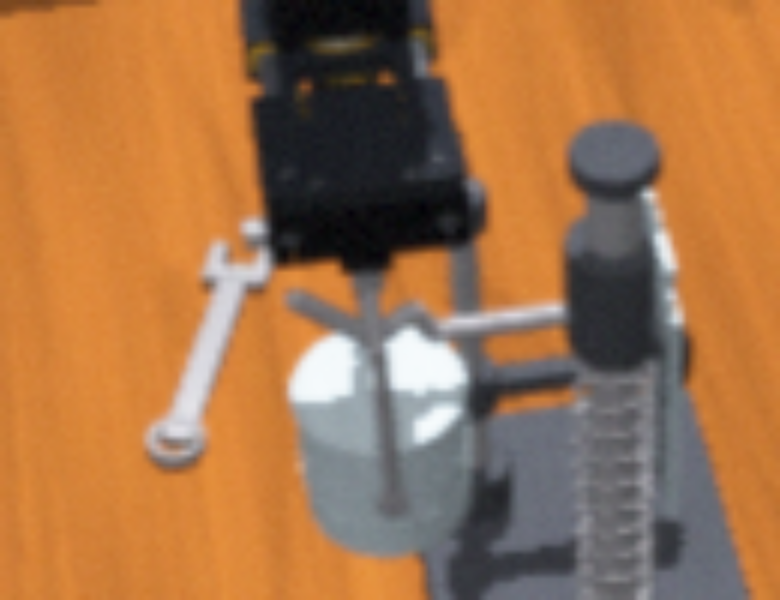

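The hook arm passes under the bail bar, and the leg at (370,330) of the crop is over the V at (375,325). I'll lower slowly.

Call:
send_rows(
  targets=[
    {"gripper": 255,"dx": 0,"dy": 0,"dz": 0.0025,"roll": 0},
    {"gripper": 255,"dx": 0,"dy": 0,"dz": 0.0025,"roll": 0},
    {"gripper": 255,"dx": 0,"dy": 0,"dz": 0.0025,"roll": 0},
    {"gripper": 255,"dx": 0,"dy": 0,"dz": 0.0025,"roll": 0},
    {"gripper": 255,"dx": 0,"dy": 0,"dz": 0.0025,"roll": 0},
    {"gripper": 255,"dx": 0,"dy": 0,"dz": 0.0025,"roll": 0},
    {"gripper": 255,"dx": 0,"dy": 0,"dz": 0.002,"roll": 0},
    {"gripper": 255,"dx": 0,"dy": 0,"dz": 0.0015,"roll": 0},
  ],
)

```text
time: 20.65
eef_pos: [0.5314, 0.068, 0.2742]
ee_rot: [3.142, 0.0, -0.058]
wrist_force: [-0.2, 0.4, -4.7]
width: 0.0237
grip_force: 39.9
```

Call:
send_rows(
  targets=[
    {"gripper": 255,"dx": 0,"dy": 0,"dz": 0.0015,"roll": 0},
    {"gripper": 255,"dx": 0,"dy": 0,"dz": 0.0015,"roll": 0},
    {"gripper": 255,"dx": 0,"dy": 0,"dz": 0.0015,"roll": 0},
    {"gripper": 255,"dx": 0,"dy": 0,"dz": 0.0015,"roll": 0},
    {"gripper": 255,"dx": 0,"dy": 0,"dz": 0.0015,"roll": 0},
    {"gripper": 255,"dx": 0,"dy": 0,"dz": 0.0015,"roll": 0},
    {"gripper": 255,"dx": 0,"dy": 0,"dz": 0.0015,"roll": 0},
    {"gripper": 255,"dx": 0,"dy": 0,"dz": 0.0015,"roll": 0},
  ],
)

```text
time: 21.32
eef_pos: [0.5316, 0.068, 0.2625]
ee_rot: [-3.141, -0.0, -0.058]
wrist_force: [0.6, -0.2, -3.7]
width: 0.0234
grip_force: 39.9
```

Call:
send_rows(
  targets=[
    {"gripper": 255,"dx": 0,"dy": 0,"dz": 0.0015,"roll": 0},
    {"gripper": 255,"dx": 0,"dy": 0,"dz": 0.0015,"roll": 0},
    {"gripper": 255,"dx": 0,"dy": 0,"dz": 0.0015,"roll": 0},
    {"gripper": 255,"dx": 0,"dy": 0,"dz": 0.0015,"roll": 0},
    {"gripper": 255,"dx": 0,"dy": 0,"dz": 0.0015,"roll": 0},
    {"gripper": 255,"dx": 0,"dy": 0,"dz": 0.0015,"roll": 0},
    {"gripper": 255,"dx": 0,"dy": 0,"dz": 0.0015,"roll": 0},
    {"gripper": 255,"dx": 0,"dy": 0,"dz": 0.0015,"roll": 0},
  ],
)

```text
time: 21.98
eef_pos: [0.5316, 0.068, 0.2505]
ee_rot: [-3.141, -0.0, -0.058]
wrist_force: [-0.4, -0.3, -2.6]
width: 0.0236
grip_force: 39.9
```

```bash
cat > look.py <<'E'
from h import *
F=[]
for i in range(6):
    im,d=imaging.snapshot("side"); s=manip.get_state(); F.append(s["wrist_force"])
P=cloud("side",d); e=s["eef_pos"]
S=sel(P,.47,.51,.03,.11,.18,.275); print("tip",S.min(0).round(3),S.max(0).round(3))
S=sel(P,.57,.60,.05,.09,.17,.27); print("arm z",np.percentile(S[:,2],[5,50,95]).round(4) if len(S) else 0)
S=sel(P,e[0]-.055,e[0]+.055,e[1]-.06,e[1]+.06,e[2]-.105,e[2]-.075); print("lid",np.median(S,0).round(4),S.min(0).round(3),S.max(0).round(3))
print(np.mean(F,0).round(2),np.std(F,0).round(2),e.round(4),s["ee_rot"],s["time"])
E
python3 look.py
```

```text
tip [0.501 0.068 0.242] [0.501 0.068 0.242]
arm z [0.2143 0.2189 0.2223]
lid [0.5264 0.0596 0.1631] [0.492 0.022 0.146] [0.568 0.11  0.173]
[ 0.03  0.13 -2.29] [0.42 0.47 0.37] [0.5316 0.068  0.2507] [-3.14146061e+00 -1.59968656e-04 -5.77451543e-02] 22.2833
```

Call:
send_rows(
  targets=[
    {"gripper": 255,"dx": 0,"dy": 0,"dz": 0.0015,"roll": 0},
    {"gripper": 255,"dx": 0,"dy": 0,"dz": 0.0015,"roll": 0},
    {"gripper": 255,"dx": 0,"dy": 0,"dz": 0.0015,"roll": 0},
    {"gripper": 255,"dx": 0,"dy": 0,"dz": 0.0015,"roll": 0},
    {"gripper": 255,"dx": 0,"dy": 0,"dz": 0.0015,"roll": 0},
    {"gripper": 255,"dx": 0,"dy": 0,"dz": 0.0015,"roll": 0},
    {"gripper": 255,"dx": 0,"dy": 0,"dz": 0.0015,"roll": 0},
    {"gripper": 255,"dx": 0,"dy": 0,"dz": 0.0015,"roll": 0},
  ],
)

```text
time: 22.95
eef_pos: [0.5316, 0.068, 0.2384]
ee_rot: [-3.142, -0.0, -0.058]
wrist_force: [0.0, -0.0, -1.0]
width: 0.0235
grip_force: 39.9
```

Call:
send_rows(
  targets=[
    {"gripper": 255,"dx": 0,"dy": 0,"dz": 0.001,"roll": 0},
    {"gripper": 255,"dx": 0,"dy": 0,"dz": 0.001,"roll": 0},
    {"gripper": 255,"dx": 0,"dy": 0,"dz": 0.001,"roll": 0},
    {"gripper": 255,"dx": 0,"dy": 0,"dz": 0.001,"roll": 0},
    {"gripper": 255,"dx": 0,"dy": 0,"dz": 0.001,"roll": 0},
    {"gripper": 255,"dx": 0,"dy": 0,"dz": 0.001,"roll": 0},
    {"gripper": 255,"dx": 0,"dy": 0,"dz": 0.001,"roll": 0},
    {"gripper": 255,"dx": 0,"dy": 0,"dz": 0,"roll": 0},
  ],
)

```text
time: 23.62
eef_pos: [0.5315, 0.068, 0.2314]
ee_rot: [-3.142, 0.0, -0.058]
wrist_force: [0.0, -0.5, -0.3]
width: 0.0238
grip_force: 39.9
```

```bash
python3 look.py
```

```text
tip [0.508 0.066 0.217] [0.508 0.066 0.217]
arm z [0.1951 0.2008 0.2037]
lid [0.5267 0.0597 0.1442] [0.491 0.022 0.127] [0.569 0.112 0.155]
[-0.17  0.15 -0.29] [0.29 0.44 0.29] [0.5315 0.0681 0.2316] [-3.14140707e+00 -1.05192081e-04 -5.77451189e-02] 23.9167
```

Call:
send_rows(
  targets=[
    {"gripper": 255,"dx": 0,"dy": 0,"dz": 0.001,"roll": 0},
    {"gripper": 255,"dx": 0,"dy": 0,"dz": 0.001,"roll": 0},
    {"gripper": 255,"dx": 0,"dy": 0,"dz": 0.0005,"roll": 0},
    {"gripper": 255,"dx": 0,"dy": 0,"dz": 0,"roll": 0},
    {"gripper": 255,"dx": 0,"dy": 0,"dz": 0,"roll": 0},
    {"gripper": 255,"dx": 0,"dy": 0,"dz": 0,"roll": 0},
    {"gripper": 255,"dx": 0,"dy": 0,"dz": 0,"roll": 0},
    {"gripper": 255,"dx": 0,"dy": 0,"dz": 0,"roll": 0},
  ],
)

```text
time: 24.58
eef_pos: [0.5315, 0.068, 0.2291]
ee_rot: [-3.141, -0.0, -0.058]
wrist_force: [1.1, -0.5, 0.2]
width: 0.0234
grip_force: 39.9
```

```bash
sed -i 's/range(6)/range(16)/' look.py; python3 look.py
```

```text
Traceback (most recent call last):
  File "look.py", line 6, in <module>
    S=sel(P,.47,.51,.03,.11,.18,.275); print("tip",S.min(0).round(3),S.max(0).round(3))
                                                   ~~~~~^^^
ValueError: zero-size array to reduction operation minimum which has no identity
```

```bash
sed -i '/"tip"/d' look.py; python3 look.py
```

```text
arm z [0.1928 0.1973 0.2007]
lid [0.5269 0.0595 0.1414] [0.491 0.021 0.124] [0.569 0.11  0.154]
[ 0.49 -0.09 -0.32] [0.34 0.43 0.38] [0.5315 0.068  0.229 ] [-3.14148150e+00  3.33222228e-05 -5.78053676e-02] 26.1833
```

Call:
send_rows(
  targets=[
    {"gripper": 255,"dx": 0,"dy": 0,"dz": 0.001,"roll": 0},
    {"gripper": 255,"dx": 0,"dy": 0,"dz": 0.001,"roll": 0},
    {"gripper": 255,"dx": 0,"dy": 0,"dz": 0,"roll": 0},
    {"gripper": 255,"dx": 0,"dy": 0,"dz": 0,"roll": 0},
    {"gripper": 255,"dx": 0,"dy": 0,"dz": 0,"roll": 0},
    {"gripper": 255,"dx": 0,"dy": 0,"dz": 0,"roll": 0},
    {"gripper": 255,"dx": 0,"dy": 0,"dz": 0,"roll": 0},
    {"gripper": 255,"dx": 0,"dy": 0,"dz": 0,"roll": 0},
  ],
)

```text
time: 26.85
eef_pos: [0.5315, 0.068, 0.227]
ee_rot: [-3.142, 0.0, -0.058]
wrist_force: [1.1, -0.5, -0.5]
width: 0.0239
grip_force: 39.9
```

Call:
send_rows(
  newtons=3,
  targets=[
    {"gripper": 255,"dx": 0,"dy": 0,"dz": 0,"roll": 0},
    {"gripper": 255,"dx": 0,"dy": 0,"dz": 0,"roll": 0},
    {"gripper": 255,"dx": 0,"dy": 0,"dz": 0,"roll": 0},
    {"gripper": 255,"dx": 0,"dy": 0,"dz": 0,"roll": 0},
    {"gripper": 255,"dx": 0,"dy": 0,"dz": 0,"roll": 0},
    {"gripper": 255,"dx": 0,"dy": 0,"dz": 0,"roll": 0},
    {"gripper": 255,"dx": 0,"dy": 0,"dz": 0,"roll": 0},
    {"gripper": 255,"dx": 0,"dy": 0,"dz": 0,"roll": 0},
  ],
)

```text
time: 27.52
eef_pos: [0.5315, 0.068, 0.227]
ee_rot: [-3.142, 0.0, -0.058]
wrist_force: [-0.5, 0.2, 0.7]
width: 0.0241
grip_force: 3.0
```

```bash
python3 look.py
```

```text
arm z [0.191  0.1952 0.1985]
lid [0.5266 0.0589 0.1395] [0.491 0.02  0.122] [0.569 0.109 0.149]
[-0.25 -0.06  0.11] [0.63 0.56 0.48] [0.5315 0.0681 0.227 ] [-3.14147322e+00  1.60717583e-05 -5.77024743e-02] 28.3167
```

Balanced within about 0.1 N, so I'll open gently.

Call:
send_rows(
  targets=[
    {"gripper": 180,"dx": 0,"dy": 0,"dz": 0,"roll": 0},
    {"gripper": 170,"dx": 0,"dy": 0,"dz": 0,"roll": 0},
    {"gripper": 160,"dx": 0,"dy": 0,"dz": 0,"roll": 0},
    {"gripper": 145,"dx": 0,"dy": 0,"dz": 0,"roll": 0},
    {"gripper": 130,"dx": 0,"dy": 0,"dz": 0,"roll": 0},
    {"gripper": 110,"dx": 0,"dy": 0,"dz": 0,"roll": 0},
    {"gripper": 100,"dx": 0,"dy": 0,"dz": 0,"roll": 0},
    {"gripper": 100,"dx": 0,"dy": 0,"dz": 0,"roll": 0},
  ],
)

```text
time: 28.98
eef_pos: [0.5315, 0.068, 0.227]
ee_rot: [-3.142, 0.0, -0.058]
wrist_force: [-0.6, 0.9, 0.8]
width: 0.0506
grip_force: 0.0
```

Call:
send_rows(
  targets=[
    {"gripper": 100,"dx": 0,"dy": 0,"dz": 0,"roll": 0},
    {"gripper": 100,"dx": 0,"dy": 0,"dz": 0,"roll": 0},
    {"gripper": 100,"dx": 0,"dy": 0,"dz": -0.01,"roll": 0},
    {"gripper": 100,"dx": 0,"dy": 0,"dz": -0.015,"roll": 0},
    {"gripper": 100,"dx": 0,"dy": 0,"dz": -0.02,"roll": 0},
    {"gripper": 100,"dx": 0,"dy": 0,"dz": -0.02,"roll": 0},
    {"gripper": 100,"dx": 0,"dy": 0,"dz": -0.02,"roll": 0},
    {"gripper": 100,"dx": 0,"dy": 0,"dz": -0.02,"roll": 0},
  ],
)

```text
time: 29.65
eef_pos: [0.5314, 0.0679, 0.3339]
ee_rot: [-3.141, -0.001, -0.058]
wrist_force: [0.8, 0.9, 0.1]
width: 0.0528
grip_force: 0.0
```

Call:
send_rows(
  targets=[
    {"gripper": 100,"dx": 0,"dy": 0,"dz": -0.015,"roll": 0},
    {"gripper": 100,"dx": 0,"dy": 0,"dz": -0.01,"roll": 0},
    {"gripper": 100,"dx": 0,"dy": 0,"dz": 0,"roll": 0},
    {"gripper": 100,"dx": 0,"dy": 0,"dz": 0,"roll": 0},
    {"gripper": 100,"dx": 0,"dy": 0,"dz": 0,"roll": 0},
    {"gripper": 100,"dx": 0,"dy": 0,"dz": 0,"roll": 0},
    {"gripper": 100,"dx": 0,"dy": 0,"dz": 0,"roll": 0},
    {"gripper": 100,"dx": 0,"dy": 0,"dz": 0,"roll": 0},
  ],
)

```text
time: 30.32
eef_pos: [0.5313, 0.068, 0.3565]
ee_rot: [3.141, 0.001, -0.058]
wrist_force: [0.0, 0.5, 0.3]
width: 0.0531
grip_force: 0.0
```

Run:
```python
from h import *
for i in range(14):
    im,d=imaging.snapshot("side"); P=cloud("side",d)
    S=sel(P,.475,.585,.0,.13,.12,.155); 
    A=sel(P,.57,.60,.05,.09,.17,.27); print(round(float(np.median(S[:,2])),4),round(float(A[:,2].mean()),4),S.min(0).round(3),S.max(0).round(3))
cv2.imwrite("pics/side7.png",cv2.resize(im[110:250,180:340],None,fx=4,fy=4))
for c in ("top",):
    im,d=imaging.snapshot(c);P=cloud(c,d); S=sel(P,.47,.58,.08,.25,.205,.226); print("pawl",line(S) if len(S)>3 else 0)
s=manip.get_state();print(s["eef_pos"],s["time"])
```

```text
0.1404 0.1958 [0.491 0.022 0.121] [0.569 0.112 0.154]
0.1402 0.1959 [0.491 0.023 0.12 ] [0.57  0.113 0.154]
0.1402 0.196 [0.491 0.023 0.12 ] [0.57  0.112 0.154]
0.14 0.1958 [0.491 0.02  0.12 ] [0.57  0.111 0.154]
0.1401 0.196 [0.491 0.02  0.12 ] [0.569 0.112 0.151]
0.14 0.1962 [0.491 0.022 0.12 ] [0.569 0.112 0.153]
0.1402 0.1959 [0.491 0.021 0.12 ] [0.569 0.115 0.152]
0.14 0.1964 [0.491 0.021 0.12 ] [0.569 0.111 0.154]
0.1401 0.196 [0.491 0.021 0.12 ] [0.569 0.112 0.153]
0.1402 0.1959 [0.491 0.022 0.121] [0.57  0.111 0.151]
0.1401 0.1963 [0.491 0.021 0.12 ] [0.569 0.112 0.154]
0.1403 0.1962 [0.491 0.024 0.12 ] [0.57  0.108 0.15 ]
0.1403 0.1964 [0.491 0.023 0.12 ] [0.569 0.111 0.155]
0.1402 0.1962 [0.491 0.023 0.12 ] [0.569 0.111 0.154]
pawl 0
[0.53151586 0.06798776 0.35702756] 31.0667
```

View pics/side7.png

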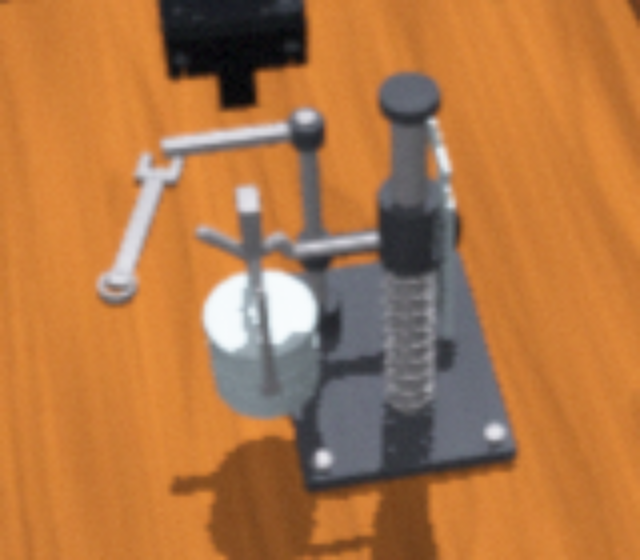

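The tin hangs upright and still in the dip at (255,240), the pawl is clear, and the gripper is well above. I'm handing in.

```bash
python3 -c "
from workcell import manip
print(manip.hand_in())"
```

```text
the job is handed in; nothing more can be done
None
```

I swung the arrest lever to its free stop, hung the tin upright and still in the hook's dip (about 40 mm down), and handed the job in clear of everything; no verdict was returned.

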